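# Start a battery load test and hold it

### The arm

A 7-joint arm with a two-finger parallel gripper is mounted at the origin on a cart in front of the work surface, level with it; the furniture and walls round the work are solid. World frame = base frame: x ahead of the robot, y to its left, z up, the work surface at z = 0. Lengths are in m, angles in degrees, forces in N, time in s.
With the tool pointing down it reaches from about 0.425 to 0.875 m from the base axis. Payload 8.4 kg.
Tool frame: the origin (TCP) lies at the very end of the fingers, on their centre line; the grasp point (between the pads) lies 19 mm behind it; x points along the fingers, y is the direction in which the jaws open and shut, and the axes are right-handed (so a half turn about x gives the same grasp; the last joint's range is limited). The gripper opens to 87 mm and grips with 3 to 60 N. Pads are 19 mm wide; open, the fingers measure 117 mm over their backs; the gripper's body (75 mm by 190 mm) begins 51 mm behind the grasp point.
Start: joints at [-74.553, 19.091, 2.286, 83.961, -0.768, 76.965, -3.352], TCP at [0.234, 0.606, 0.223] pointing down, gripper open.
Joint ranges: [-147.57, 147.57], [-21.85, 119.76], [-74.77, 79.35], [14.55, 137.4], [-85.83, 265.84], [4.83, 119.75], [-152.11, 152.11]. Speed limits (degrees/s): [127.2, 127.2, 159.86, 159.86, 180, 180, 180].

### API

Orientations are given as a 3x3 rotation matrix whose columns are the frame's x, y, z axes.
In Python, from station import sense, grab_frame, get_calibration, hand_in, spot_in gives the robot as it stands. The module is installed in compiled form; this text tells all that it offers.
- The arm moves only by the tool drive_tool, never from a script. Its argument "steps" is a list that holds one entry, the list of rows, each a list of 6 numbers: the shift along the tool's x, y, z in mm, then the turn, a rotation vector about the tool's x, y, z in rad. A call has 1 to 20 rows; each row shifts and turns the pose as measured when the row begins, along the tool's axes as they then stand; what a row does not reach is not made up. A row lasts 1/10 s, in which the tool goes at most 50 mm and 8.59 degrees, less where a joint would pass 70% of its speed; a pose out of reach is approached as far as the arm can. A call is refused whole if a number of a shift passes 50 or a number of a turn 0.15, either way. A call with a gripper value outside its range is refused whole. "grip" is the closure, from -1 (fully open) to 1 (shut), set as the call begins (left out, the last holds). The fingers move at their own pace and stop on an object; "squeeze" is the grip in N (left out, the last holds). Time passes only in rows, so rows that do not move let the fingers close. It gives the time, the measured TCP pose, the force and the opening at its end, in the units of the state.
- sense(): the state, without advancing time (a new reading comes with each control period).
- grab_frame(name): name is "scene" or "top" or "wrist"; returns the picture (480x640x3 uint8, red, green, blue); there is no depth.
- get_calibration(name): a dict with "fx", "fy", "cx", "cy" (pixels), "extrinsics" (4x4, takes a point from world to camera coordinates). Camera axes: x right, y up, looking along -z (the intrinsics and any distortion apply to the point x, -y, -z); pixel columns grow to the right and rows downward; lengths in m; the calibration is good to about 2 mm. A picture is of the moment at which its call begins: read the wrist's pose just before it. get_calibration takes no time and is no camera call; for the wrist camera it gives the pose at the moment of the call.
- hand_in(): hands the job in, once; it reports no verdict.
Trained networks look in the newest picture that a camera, given by its name, has taken for a name from the list of things; names that differ only in an ending like _2 or _b are one class to them, and where a whole thing is asked for, a point or a joint stands for the part that bears it (a point fixed in the world has none). Each returns a list of dicts, best first, with "confidence" (0 to 1); they miss things now and then, are a little off and sometimes report something else, mostly with a low value. They report only what shows in the picture. A call takes as long as a camera call.
- spot_in(camera, name): "at" ([x, y, z] in m, in the coordinates of the camera as it stood for that picture, good to about 4 mm: the middle of the surface that is visible of it).
The state is a dict: "clock": time; "joint_pos": joint angles; "joint_vel": joint speeds; "tau": joint torques, N m; "tool_pos": TCP position; "tcp_rot": TCP orientation; "wrist_force": force on the tool from outside, world axes, zero at the start; "wrist_torque": the same for the moment, N m; "grip_width": opening from 0.0 (shut) to 1.0 (fully open).
Only numpy, scipy, OpenCV 4.12 (cv2) and the standard library are available. Lean on these libraries where they do the work, as an engineer would, in place of code of your own. Each camera call takes 0.05 s, during which the arm holds its last target.

### The job

Start a load test on the battery that lies in the cradle of the white tester: tip the red rocker switch on (press down its raised, white-marked end), then push the yellow range key fully in, then press the green test key fully down and keep it held down; the program finishes while still holding it. Do it by pressing with the fingertips only, leave the blue and white keys alone, do not push in the yellow key before the switch is on nor the green key before the yellow one is in, and leave the batteries, the jar, the tape roll and the solder spool where they are.

Things in the scene. Friction and masses are not known exactly. Their poses are not given: they have to be found in the camera images.
- console: The tester: low grey box with a white top, 142 (x) x 204 (y) x 40 mm, fixed. Origin: centre of its underside; x to its far side, y to its left; all its keys share its heading. Near row, x = -30 mm: square keys at y = +66, +16, -34 mm (colours change places), flat display at -75. Far row, x = +34: battery cradle in the middle, rocker and green key at y = +72 and -72, either way round.
- rocker_on_end (a point): Point on the upper face of the red rocker's 'on' half (far half, with a white line across it), 18 mm from the pivot; moves with the rocker. Press straight down here. About 55 mm above the bench when off, 49 mm when on.
- rocker_pivot (a point): The rocker's pivot line (along the console's y) at its middle, 49.5 mm above the bench. The rocker is 52 mm long (along the console's x) and 22 mm wide; its upper face is a shallow V of two flat wings, so that the wing pressed down lies level and the other stands 0.32 rad up.
- rocker (a joint): Angle of the red rocker switch: about -0.16 off (far, white-marked half raised), +0.16 fully on (that half level, down on its stop). It stays where it is left; needs about 2 to 3 N at the end.
- yellow_top (a point): Centre of the top face of the yellow range key: a square cap 22 x 22 mm, top 54 mm above the bench when out, 49 mm when in, standing above a 30 mm black frame whose top is 43 mm above the bench.
- yellow_key (a joint): Travel of the yellow key downward: 0 out, 0.005 m fully in. It has no spring: it moves under about 2.5 N and stays where it is left.
- blue_top (a point): Centre of the top face of the blue range key, the same size as the yellow one. Not to be pressed.
- blue_key (a joint): Travel of the blue key: 0 out, 0.005 m in; stays out.
- white_top (a point): Centre of the top face of the white range key, the same size as the yellow one. Not to be pressed.
- white_key (a joint): Travel of the white key: 0 out, 0.005 m in; stays out.
- test_top (a point): Centre of the top face of the round green test key: diameter 30 mm, top 54 mm above the bench when up, 49 mm when fully down, in a dark ring 43 mm high above the bench.
- test_key (a joint): Travel of the green test key downward: 0 up, 0.005 m fully down. A spring pushes it up: 1.5 N to start, 4 N fully down.
- cell_mid (a point): Centre of the battery in the cradle (black and copper, 14 x 14 x 50 mm, lying along the console's y, its top 56 mm above the bench). Loose; stays there.
- tape_mid (a point): Centre of the black tape roll, 73 mm across and 19 mm high, loose on the bench to the right of the tester.
- solder_mid (a point): Centre of the solder spool, 49 mm across and 39 mm high, loose on the bench to the right of the tape roll.
- spare_cell_mid (a point): Centre of the spare battery, 14 x 14 x 50 mm, loose on the bench in front of the tester.
- test_pod: The green test key with its dark fixed ring, 42 mm across; origin at the ring's centre, on the console's top (40 mm above the bench).
- jar_mid (a point): Centre of the small round jar with a black lid, 38 mm across and 31 mm high, loose on the bench behind the tester.

How it is judged (in metres and radians):
On the way, in this order (a step that is already met when the one before it is completed fails the run):
1. the red rocker is tipped on (value of joint rocker above 0.09 rad), for 0.1 s.
2. the yellow range key is pushed in (value of joint yellow_key above 0.0038 m), for 0.1 s.
3. the green test key is pressed down with the fingers (value of joint test_key above 0.0038 m and contact force between the fingers and test_pod above 1 N), for 0.2 s.
At the end, for the whole second after the job is handed in: Rocker on (over 0.09 rad), yellow key in (over 3.8 of 5 mm), green test key held down by the fingers (over 3.8 of 5 mm, more than 1 N), blue and white keys out (under 1.5 mm), cradle battery within 12 mm and the other loose things within 20 mm of their starts (all of step 3 and value of joint rocker above 0.09 rad and value of joint yellow_key above 0.0038 m and value of joint each of blue_key, white_key below 0.0015 m and distance of cell_mid from where it was at the start of the episode below 0.012 m and distance of each of tape_mid, solder_mid, spare_cell_mid, jar_mid from where it was at the start of the episode below 0.02 m); the arm keeps its last pose, push and grip.
It fails at once if the blue or the white key is pushed in (value of joint any of blue_key, white_key above 0.0025 m).
It fails at once if the yellow key is pushed in while the rocker is off (value of joint yellow_key above 0.0025 m and value of joint rocker below 0.05 rad).
It fails at once if the green key is pressed before the yellow key is in and the rocker is on (value of joint test_key above 0.0025 m and (value of joint yellow_key below 0.003 m or value of joint rocker below 0.05 rad)).
It fails at once if a battery, the jar, the tape roll or the solder spool is lifted, carried or pushed away (distance of cell_mid from where it was at the start of the episode above 0.02 m or distance of any of tape_mid, solder_mid, spare_cell_mid, jar_mid from where it was at the start of the episode above 0.03 m or height (world z) of cell_mid above 0.06 m or height (world z) of tape_mid above 0.022 m or height (world z) of solder_mid above 0.032 m or height (world z) of jar_mid above 0.028 m or height (world z) of spare_cell_mid above 0.019 m).
It also fails if it takes over 40 s, if anything falls off the work surface, if the arm or the gripper's body presses on something with over 40 N, if the wrist force passes 120 N, or if a joint passes its speed limit or range.

## Working session

There is one attempt and no reset: what is moved stays moved. The work goes in short steps, Python scripts to look and compute and a tool call to move; the robot and the scene stay as the last step left them, time stands still between calls to the robot, and variables do not carry over. Pictures are saved under pics/ and viewed, and the job is handed in when it is done.

Besides the shell and the picture viewer there is one more tool, called after ">>>" as a command line: name --argument value ..., lists and objects as JSON in quotes. drive_tool: Moves the arm, as the interface text tells. Its arguments: {"type":"object","properties":{"steps":{"type":"array"},"grip":{"type":"number"},"squeeze":{"type":"number"}},"required":["steps"]}

```bash
mkdir -p pics
cat > h.py <<'E'
import numpy as np, cv2
from station import sense, grab_frame, get_calibration, hand_in, spot_in
def snap(c,f):
    im=grab_frame(c); cv2.imwrite('pics/'+f,cv2.cvtColor(im,cv2.COLOR_RGB2BGR)); return im
def w(c,p):
    E=np.array(get_calibration(c)["extrinsics"]); return (np.linalg.inv(E)@np.r_[p,1])[:3]
def pix(c,u,v,z):
    k=get_calibration(c);E=np.linalg.inv(np.array(k["extrinsics"]))
    d=E[:3,:3]@np.array([(u-k["cx"])/k["fx"],-(v-k["cy"])/k["fy"],-1]);o=E[:3,3]
    return o+d*(z-o[2])/d[2]
def proj(c,p):
    k=get_calibration(c);q=np.array(k["extrinsics"])@np.r_[p,1]
    return k["cx"]+k["fx"]*q[0]/-q[2], k["cy"]+k["fy"]*-q[1]/-q[2]
E
python3 - <<'E'
from h import *
np.set_printoptions(precision=4,suppress=True)
s=sense();print(s["clock"],s["tool_pos"],s["tcp_rot"],s["wrist_force"],s["grip_width"])
for c in("top","scene"):
    snap(c,c+"1.png");print(c,get_calibration(c))
for n in["rocker_on_end","rocker_pivot","yellow_top","blue_top","white_top","test_top","cell_mid","test_pod","console"]:
    for r in spot_in("top",n)[:2]: print(n,round(r["confidence"],2),w("top",r["at"]))
print(sense()["clock"])
E
```

```text
0.0 [0.2342 0.6059 0.2217] [[-0.0005  0.3605  0.9328]
 [-0.0015  0.9327 -0.3605]
 [-1.     -0.0016  0.0001]] [ 1.1109 -0.5088 -0.2499] 1.0008166260140265
top {'fx': 515.7874330572956, 'fy': 515.7874330572956, 'cx': 321.5342653527334, 'cy': 240.2731341365298, 'extrinsics': array([[ 0.0043, -0.9999, -0.0147,  0.19  ],
       [ 0.9913,  0.0024,  0.1313, -0.5267],
       [-0.1313, -0.0151,  0.9912, -0.8317],
       [ 0.    ,  0.    ,  0.    ,  1.    ]])}
scene {'fx': 563.0670060308952, 'fy': 563.0670060308952, 'cx': 318.42431276598455, 'cy': 232.81735179988135, 'extrinsics': array([[-0.4336, -0.901 ,  0.009 ,  0.3673],
       [ 0.519 , -0.2415,  0.82  , -0.2964],
       [-0.7366,  0.3602,  0.5724, -0.5804],
       [ 0.    ,  0.    ,  0.    ,  1.    ]])}
rocker_on_end 0.67 [0.5331 0.2087 0.0484]
rocker_pivot 0.95 [0.5304 0.2034 0.0507]
yellow_top 0.7 [0.4556 0.2311 0.0553]
blue_top 0.47 [0.4494 0.2759 0.0578]
blue_top 0.32 [0.492  0.3434 0.0517]
white_top 0.47 [0.4356 0.3278 0.0545]
test_top 0.48 [0.4954 0.3487 0.0534]
cell_mid 0.73 [0.4558 0.0051 0.0391]
cell_mid 0.61 [0.5109 0.2806 0.054 ]
test_pod 0.63 [0.4926 0.3447 0.0517]
test_pod 0.49 [0.5287 0.2041 0.0475]
console 0.62 [0.4728 0.267  0.0414]
0.55
```

View pics/top1.png

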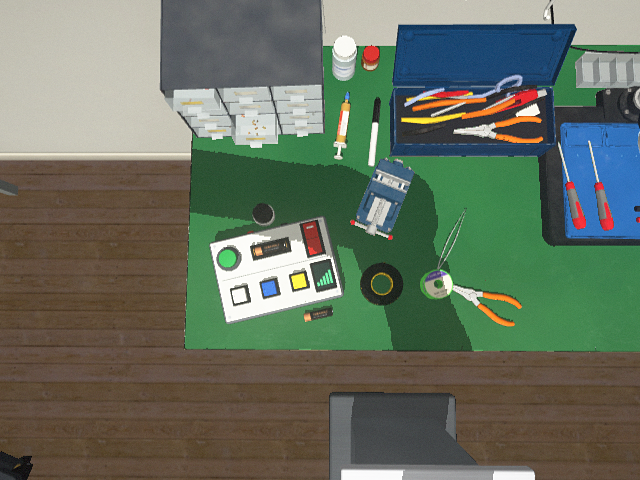

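View pics/scene1.png

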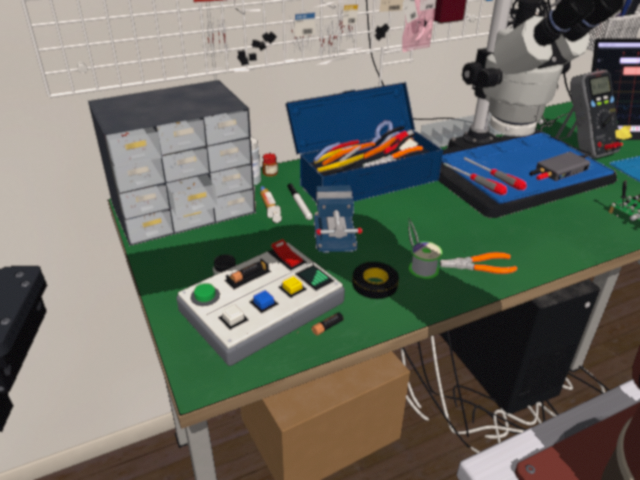

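```bash
cat > m.py <<'E'
from h import *
np.set_printoptions(precision=4,suppress=True)
im=cv2.cvtColor(cv2.imread('pics/top1.png'),cv2.COLOR_BGR2HSV)
def seg(lo,hi,box):
    m=cv2.inRange(im,np.array(lo),np.array(hi)); k=np.zeros_like(m);x0,y0,x1,y1=box;k[y0:y1,x0:x1]=m[y0:y1,x0:x1]
    n,l,st,c=cv2.connectedComponentsWithStats(k);i=1+np.argmax(st[1:,4]);return c[i],st[i]
P={}
for n,lo,hi,b,z in[("green",(50,150,130),(75,255,255),(214,243,245,273),.054),("yellow",(22,150,150),(35,255,255),(285,268,313,295),.054),("blue",(105,120,100),(125,255,255),(255,272,285,300),.054),("rocker",(0,120,60),(10,255,255),(295,215,330,262),.0525)]:
    c,st=seg(lo,hi,b);P[n]=pix("top",*c,z);print(n,c,st,P[n])
P["white"]=pix("top",240,295,.054)
# console fit
M={"green":(34,72),"yellow":(-30,-34),"blue":(-30,16),"rocker":(34,-72),"white":(-30,66)}
A=np.array([M[n] for n in M])/1000;B=np.array([P[n][:2] for n in M])
a0,b0=A.mean(0),B.mean(0);H=(A-a0).T@(B-b0);U,S,V=np.linalg.svd(H);R=V.T@np.diag([1,np.linalg.det(V.T@U.T)])@U.T
t=b0-R@a0;print("yaw",np.degrees(np.arctan2(R[1,0],R[0,0])),"org",t);print("res mm",((R@A.T).T+t-B)*1000)
for n,q,z in[("on_end",(52,-72),.055),("rpivot",(34,-72),.0495),("yellow",(-30,-34),.054),("green",(34,72),.054),("disp",(-30,-75),.04)]:
    p=np.r_[R@(np.array(q)/1000)+t,z];print(n,p,"top",proj("top",p),"scene",proj("scene",p))
E
python3 m.py
python3 - <<'E'
import cv2
a=cv2.imread('pics/top1.png')[140:340,180:420];cv2.imwrite('pics/topc.png',cv2.resize(a,None,fx=3,fy=3,interpolation=cv2.INTER_CUBIC))
a=cv2.imread('pics/scene1.png')[170:370,160:400];cv2.imwrite('pics/scenec.png',cv2.resize(a,None,fx=3,fy=3,interpolation=cv2.INTER_CUBIC))
E
```

```text
green [226.7909 257.9955] [219 250  17  17 220] [0.4939 0.3472 0.054 ]
yellow [298.5056 280.7167] [291 273  16  16 180] [0.4571 0.2288 0.054 ]
blue [268.8023 288.0395] [262 281  15  15 177] [0.445  0.2772 0.054 ]
rocker [312.1995 238.1621] [303 221  19  34 401] [0.5274 0.207  0.0525]
yaw 13.797023463028745 org [0.4779 0.2685]
res mm [[-0.1614 -0.6516]
 [-0.1478 -0.4403]
 [ 0.0173 -0.2183]
 [ 0.7269 -0.2476]
 [-0.435   1.5579]]
on_end [0.5456 0.211  0.055 ] top (np.float64(309.7762782735373), np.float64(227.03069720835634)) scene (np.float64(280.49127654273224), np.float64(245.09118512208127))
rpivot [0.5281 0.2067 0.0495] top (np.float64(312.4107931968298), np.float64(237.97302093276784)) scene (np.float64(287.5390830848495), np.float64(253.35818719027873))
yellow [0.4569 0.2284 0.054 ] top (np.float64(298.7742620148986), np.float64(280.8083705966299)) scene (np.float64(293.12636816350687), np.float64(281.93202451738375))
green [0.4938 0.3466 0.054 ] top (np.float64(227.18320151291022), np.float64(258.09434112867143)) scene (np.float64(205.13819527360806), np.float64(289.6154413238067))
disp [0.4667 0.1886 0.04  ] top (np.float64(323.29449370171784), np.float64(275.4443116780557)) scene (np.float64(315.3152887830466), np.float64(278.01968769001473))
```

View pics/topc.png

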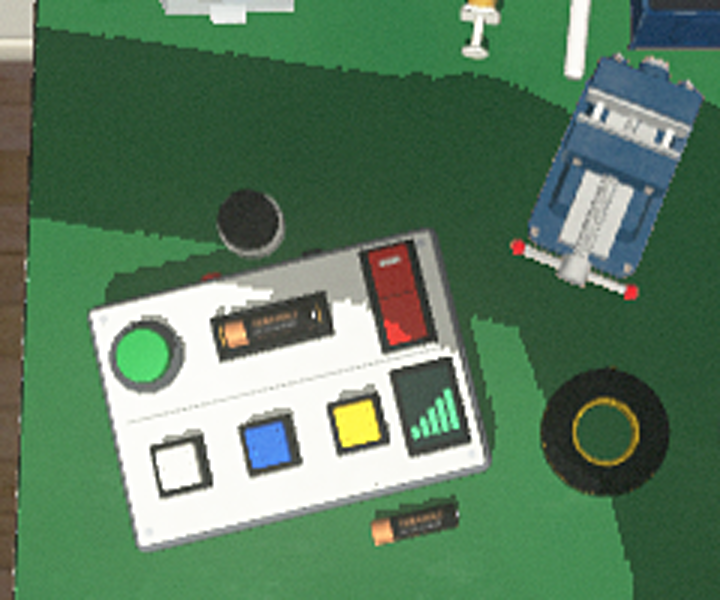

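View pics/scenec.png

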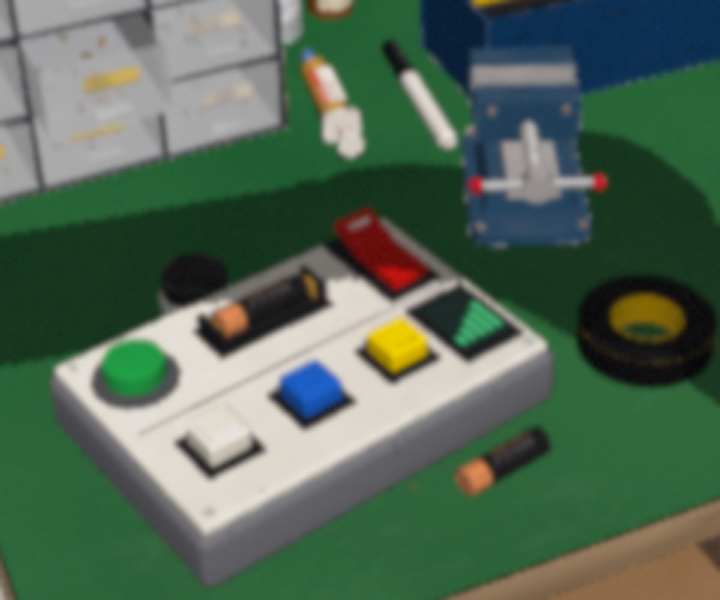

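```bash
cat > tri.py <<'E'
from h import *
np.set_printoptions(precision=4,suppress=True)
def ray(c,u,v):
    a=pix(c,u,v,0.);b=pix(c,u,v,.2);return a,(b-a)/np.linalg.norm(b-a)
def tri(t,s):
    (a,d),(b,e)=ray("top",*t),ray("scene",*s)
    k=np.linalg.lstsq(np.c_[d,-e],b-a,rcond=None)[0];p,q=a+d*k[0],b+e*k[1];return (p+q)/2,np.linalg.norm(p-q)
def T(tc,sc): return tri((180+tc[0]/3,140+tc[1]/3),(160+sc[0]/3,170+sc[1]/3))
for n,a,b in[("ballL",(517,245),(475,185)),("ballR",(631,292),(600,182)),("jawL",(590,100),(470,75)),("jawR",(690,130),(578,75)),("rocker mark",(390,260),(358,222)),("jar",(248,220),(195,272))]: print(n,*T(a,b))
E
python3 tri.py
```

```text
ballL [0.555  0.1409 0.0539] 0.0005400168569220995
ballR [0.529  0.0786 0.054 ] 0.0006445002277582229
jawL [0.634  0.1036 0.07  ] 0.005412867516675759
jawR [0.617  0.0457 0.0648] 0.0009569636175483998
rocker mark [0.5464 0.2115 0.0566] 0.0020058554212403767
jar [0.573  0.2932 0.032 ] 0.00147086389518267
```

>>> drive_tool --steps '[[[0,0,0,-0.122,0,0],[0,0,0,-0.122,0,0],[0,0,0,-0.122,0,0],[0,0,0,-0.122,0,0],[0,0,0,-0.122,0,0],[0,-40,18,0,0,0],[0,-40,18,0,0,0],[0,-40,18,0,0,0],[0,-40,18,0,0,0],[0,-40,18,0,0,0],[0,-40,18,0,0,0],[0,-40,18,0,0,0],[0,-40,18,0,0,0],[0,-40,18,0,0,0]]]' --grip 1 --squeeze 20

```text
clock: 1.95
tool_pos: [0.4892, 0.2979, 0.2219]
tcp_rot: [[-0.001, -0.277, 0.961], [0.005, 0.961, 0.277], [-1.0, 0.005, 0.0]]
wrist_force: [1.2, -0.2, 0.5]
grip_width: 0.005
```

```bash
cat > st.py <<'E'
from h import *
np.set_printoptions(precision=4,suppress=True)
s=sense();R=np.array(s["tcp_rot"]);p=np.array(s["tool_pos"]);print(s["clock"],p,"F",s["wrist_force"],"grip",round(s["grip_width"],3));print(R)
print("J",np.array(s["joint_pos"]))
for n,q in[("on_end",(.5456,.211,.055)),("yellow",(.457,.2285,.054)),("green",(.4938,.3468,.054))]: print(n,"tool-frame mm",R.T@(np.array(q)-p)*1000)
z=np.array([.971,.2385,0]);print("yaw err about tool x", np.arctan2(np.dot(np.cross(R[:,2],z),R[:,0]),np.dot(R[:,2],z)))
E
python3 st.py
```

```text
1.95 [0.4892 0.2979 0.2219] F [ 1.219  -0.1512  0.526 ] grip 0.005
[[-0.0011 -0.2774  0.9607]
 [ 0.0047  0.9607  0.2774]
 [-1.      0.0049  0.0002]]
J [-44.7121   9.9781  10.3473  95.6092  -2.1206  74.4816  72.1542]
on_end tool-frame mm [166.4438 -99.9228  30.0932]
yellow tool-frame mm [167.6265 -58.5333 -50.1733]
green tool-frame mm [168.1442  44.911   18.0039]
yaw err about tool x 0.04028137659319448
```

>>> drive_tool --steps '[[[0,-35,10,0.04,0,0],[10,-35,10,0,0,0],[30,-30,10,0,0,0],[30,0,0,0,0,0],[30,0,0,0,0,0],[30,0,0,0,0,0],[0,0,0,0,0,0]]]'

```text
clock: 2.65
tool_pos: [0.5522, 0.1959, 0.0904]
tcp_rot: [[0.007, -0.224, 0.975], [0.005, 0.975, 0.224], [-1.0, 0.003, 0.008]]
wrist_force: [-0.1, -0.3, 0.1]
grip_width: 0.008
```

```bash
python3 st.py
python3 - <<'E'
from h import *
a=snap("scene","s2.png");b=snap("top","t2.png")
x=np.hstack([cv2.resize(a[170:370,160:400],None,fx=1.66,fy=1.66),cv2.resize(b[140:340,180:420],None,fx=1.66,fy=1.66)])
cv2.imwrite('pics/c2.png',x[:,:,::-1])
E
```

```text
2.65 [0.5522 0.1959 0.0904] F [-0.1218 -0.2867  0.0974] grip 0.008
[[ 0.0069 -0.2237  0.9746]
 [ 0.005   0.9747  0.2237]
 [-1.      0.0034  0.0078]]
J [-36.1207  17.562   14.5933 103.0082  -5.1934  59.5915  83.342 ]
on_end tool-frame mm [35.4322 16.0257 -3.3088]
yellow tool-frame mm [ 35.911   52.8974 -85.7555]
green tool-frame mm [ 36.7574 159.9675 -23.4305]
yaw err about tool x -0.015259522961838226
```

View pics/c2.png

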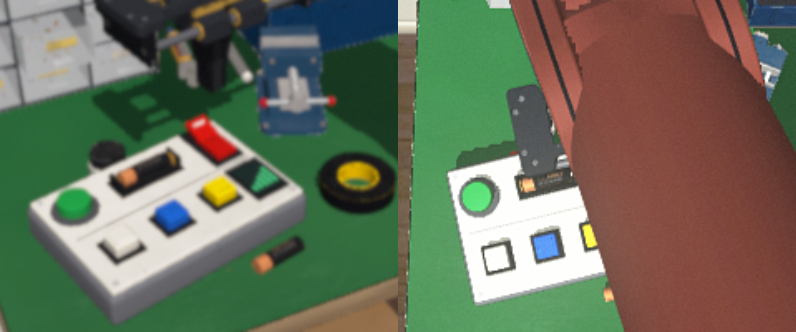

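>>> drive_tool --steps '[[[0,8,-2,0,0,0],[0,7,-1,0,0,0],[0,0,0,0,0,0],[0,0,0,0,0,0]]]'

```text
clock: 3.15
tool_pos: [0.5504, 0.215, 0.1008]
tcp_rot: [[0.02, -0.226, 0.974], [0.012, 0.974, 0.226], [-1.0, 0.008, 0.022]]
wrist_force: [0.7, -0.5, 1.1]
grip_width: 0.008
```

```bash
python3 st.py
python3 - <<'E'
from h import *
snap("wrist","w3.png")
for q in [(.5456,.211,.055),(.457,.2285,.054),(.4938,.3468,.054)]:print(proj("wrist",q))
E
```

```text
3.15 [0.5504 0.215  0.1008] F [ 0.7169 -0.4563  1.0539] grip 0.008
[[ 0.0196 -0.2257  0.974 ]
 [ 0.0123  0.9742  0.2255]
 [-0.9997  0.0075  0.0218]]
J [-37.5187  16.863   14.1546 102.5083  -4.9191  59.8918  81.4676]
on_end tool-frame mm [45.636  -3.1588 -6.5681]
yellow tool-frame mm [ 45.1178  33.8799 -88.9397]
green tool-frame mm [ 47.2881 140.8172 -26.4191]
yaw err about tool x -0.013174831856829312
(np.float64(315.98536287684567), np.float64(258.6610064545814))
(np.float64(392.9166806560769), np.float64(93.48967132906424))
(np.float64(592.5214901682198), np.float64(221.2345763115195))
```

View pics/w3.png

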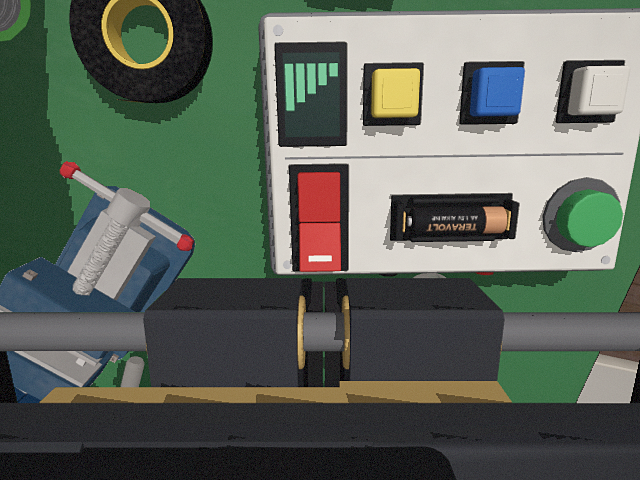

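>>> drive_tool --steps '[[[8,-1,-3,0.013,0.022,0],[8,-1,-2,0,0,0],[8,0,-1,0,0,0],[3,0,0,0,0,0],[0,0,0,0,0,0]]]'

```text
clock: 3.7
tool_pos: [0.5444, 0.2108, 0.0707]
tcp_rot: [[-0.005, -0.211, 0.977], [0.006, 0.977, 0.211], [-1.0, 0.007, -0.003]]
wrist_force: [0.1, -0.2, 0.2]
grip_width: 0.005
```

```bash
python3 st.py
```

```text
3.7 [0.5444 0.2108 0.0707] F [ 0.0986 -0.2317  0.1953] grip 0.005
[[-0.0048 -0.211   0.9775]
 [ 0.0063  0.9775  0.211 ]
 [-1.      0.0072 -0.0034]]
J [-37.0202  19.0021  14.0427 103.6987  -5.8615  58.0699  81.5837]
on_end tool-frame mm [15.7104 -0.2107  1.2935]
yellow tool-frame mm [ 17.2455  35.582  -81.6145]
green tool-frame mm [ 17.8138 143.4509 -20.6792]
yaw err about tool x -0.028253857090983724
```

>>> drive_tool --steps '[[[6,0,1,0,0,0],[5,0,0,0,0,0],[4,0,0,0,0,0],[3,0,0,0,0,0],[3,0,0,0,0,0],[3,0,0,0,0,0]]]'

```text
clock: 4.3
tool_pos: [0.5471, 0.2116, 0.0491]
tcp_rot: [[-0.002, -0.211, 0.978], [0.008, 0.978, 0.211], [-1.0, 0.009, -0.0]]
wrist_force: [-19.4, -7.4, 52.2]
grip_width: 0.007
```

```bash
python3 st.py
```

```text
4.3 [0.5471 0.2116 0.0491] F [-19.403   -7.4446  52.2311] grip 0.007
[[-0.0021 -0.2106  0.9776]
 [ 0.0083  0.9775  0.2106]
 [-1.      0.0085 -0.0004]]
J [-36.7006  20.6567  13.8221 104.4008  -6.4505  55.5837  82.0692]
on_end tool-frame mm [-5.8544 -0.2646 -1.5757]
yellow tool-frame mm [ -4.5193  35.4899 -84.5037]
green tool-frame mm [ -3.6204 143.3844 -23.6178]
yaw err about tool x -0.02869351955014321
```

>>> drive_tool --steps '[[[-5,0,0,0,0,0],[-10,0,0,0.028,0,0],[-10,0,0,0,0,0],[-5,0,0,0,0,0],[0,0,0,0,0,0]]]'

```text
clock: 4.8
tool_pos: [0.547, 0.2115, 0.082]
tcp_rot: [[-0.002, -0.18, 0.984], [0.009, 0.984, 0.18], [-1.0, 0.009, -0.001]]
wrist_force: [-0.4, -0.2, 0.2]
grip_width: 0.003
```

```bash
python3 st.py
python3 - <<'E'
from h import *
snap("wrist","w4.png")
E
```

```text
4.8 [0.547  0.2115 0.082 ] F [-0.3724 -0.1571  0.2159] grip 0.003
[[-0.0022 -0.1804  0.9836]
 [ 0.0089  0.9836  0.1804]
 [-1.      0.0091 -0.0005]]
J [-37.2929  18.4281  14.4755 102.9815  -5.88    59.1806  79.8749]
on_end tool-frame mm [27.0414 -0.4656 -1.4062]
yellow tool-frame mm [ 28.3873  32.7197 -85.3951]
green tool-frame mm [ 29.3576 142.4359 -27.8578]
yaw err about tool x -0.059466263581787956
```

View pics/w4.png

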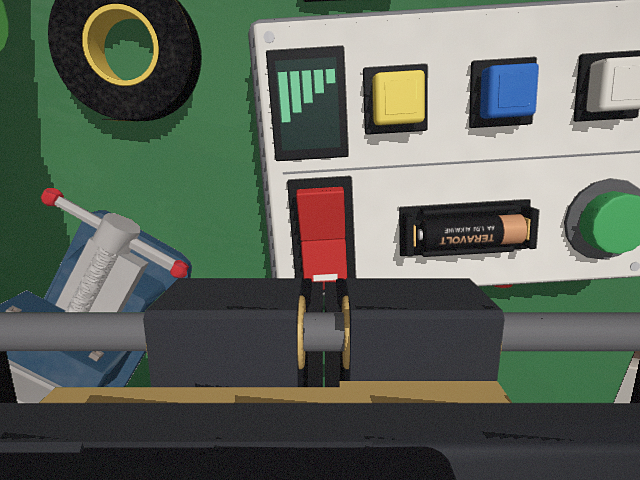

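>>> drive_tool --steps '[[[0,6,-15,0,0,0],[0,7,-18,0,0,0],[0,7,-18,0,0,0],[0,5,-12,0,0,0],[0,2,-5,-0.03,0,0],[0,0,0,-0.03,0,0],[0,0,0,0,0,0]]]'

```text
clock: 5.55
tool_pos: [0.4724, 0.2252, 0.0797]
tcp_rot: [[-0.004, -0.245, 0.97], [0.007, 0.97, 0.245], [-1.0, 0.007, -0.002]]
wrist_force: [0.7, 0.3, 0.3]
grip_width: 0.003
```

```bash
python3 st.py
```

```text
5.55 [0.4724 0.2252 0.0797] F [0.7493 0.3433 0.2572] grip 0.003
[[-0.0041 -0.2446  0.9696]
 [ 0.0066  0.9696  0.2446]
 [-1.      0.0074 -0.0023]]
J [-41.3446  11.7097  12.5755 111.542   -3.547   57.092   77.0671]
on_end tool-frame mm [ 24.2843 -31.8944  67.5963]
yellow tool-frame mm [ 25.7609   6.7391 -14.0278]
green tool-frame mm [ 26.3937 112.4399  50.5947]
yaw err about tool x 0.0062756283373768505
```

>>> drive_tool --steps '[[[0,3,-7,0,0,0],[2,2,-5,0,0,0],[3,1,-2,0,0,0],[2,0,0,0,0,0],[0,0,0,0,0,0]]]'

```text
clock: 6.05
tool_pos: [0.4575, 0.2272, 0.0719]
tcp_rot: [[-0.004, -0.243, 0.97], [0.006, 0.97, 0.243], [-1.0, 0.007, -0.002]]
wrist_force: [-0.5, 0.1, 0.1]
grip_width: 0.001
```

```bash
python3 st.py;python3 - <<'E'
from h import *
a=snap("scene","s5.png");b=snap("wrist","w5.png")
x=np.hstack([cv2.resize(a[170:370,160:400],None,fx=1.66,fy=1.66),cv2.resize(b,(398,299))[:299]]) if 0 else cv2.resize(a[170:370,160:400],None,fx=3,fy=3)
cv2.imwrite('pics/c5.png',x[:,:,::-1])
E
```

```text
6.05 [0.4575 0.2272 0.0719] F [-0.4857  0.1273  0.1364] grip 0.001
[[-0.0036 -0.2427  0.9701]
 [ 0.0062  0.9701  0.2427]
 [-1.      0.0069 -0.002 ]]
J [-42.1269  10.8634  12.1507 113.5809  -3.2465  55.8335  75.683 ]
on_end tool-frame mm [ 16.5275 -37.1839  81.6175]
yellow tool-frame mm [17.9537  1.288  -0.0837]
green tool-frame mm [ 18.5606 107.1173  64.3284]
yaw err about tool x 0.004289566991466503
```

View pics/c5.png

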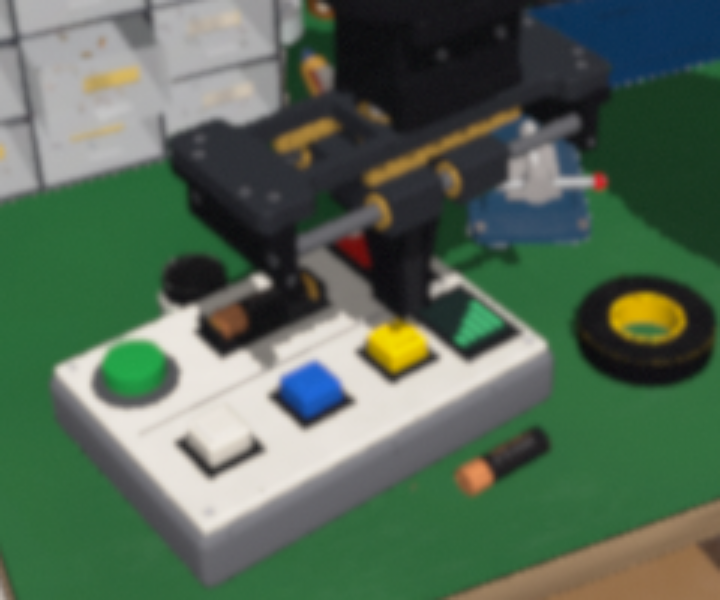

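>>> drive_tool --steps '[[[6,1,0,0,0,0],[5,0,0,0,0,0],[4,0,0,0,0,0],[3,0,0,0,0,0],[2.5,0,0,0,0,0],[2,0,0,0,0,0],[2,0,0,0,0,0]]]'

```text
clock: 6.85
tool_pos: [0.4582, 0.2286, 0.0491]
tcp_rot: [[-0.003, -0.242, 0.97], [0.007, 0.97, 0.242], [-1.0, 0.008, -0.002]]
wrist_force: [-13.9, -7.5, 40.7]
grip_width: 0.001
```

```bash
python3 st.py
```

```text
6.85 [0.4582 0.2286 0.0491] F [-13.9095  -7.4565  40.659 ] grip 0.001
[[-0.0034 -0.2419  0.9703]
 [ 0.0072  0.9703  0.2419]
 [-1.      0.0078 -0.0015]]
J [-41.9432  12.7562  11.9906 114.5002  -3.8621  53.0326  76.0794]
on_end tool-frame mm [ -6.3535 -38.1681  80.544 ]
yellow tool-frame mm [-4.9294  0.2326 -1.1908]
green tool-frame mm [ -4.1953 106.1164  63.1305]
yaw err about tool x 0.0034330380918208636
```

>>> drive_tool --steps '[[[-5,0,0,0,0,0],[-12,0,0,0,0,0],[-14,0,0,0,0,0],[-8,0,0,0,0,0],[0,15,9,0,0,0],[0,25,15,0,0,0],[0,25,15,0,0,0],[0,18,11,0,0,0],[0,7,4,0,0,0],[0,0,0,0,0,0],[0,0,0,0,0,0]]]'

```text
clock: 7.95
tool_pos: [0.4901, 0.3362, 0.0905]
tcp_rot: [[-0.003, -0.242, 0.97], [0.009, 0.97, 0.242], [-1.0, 0.009, -0.001]]
wrist_force: [-0.6, -0.3, 0.3]
grip_width: -0.0
```

```bash
python3 st.py;python3 - <<'E'
from h import *
a=snap("scene","s6.png");snap("wrist","w6.png")
x=cv2.resize(a[170:370,160:400],None,fx=3,fy=3)
cv2.imwrite('pics/c6.png',x[:,:,::-1])
print(proj("wrist",(.4938,.3468,.054)))
E
```

```text
7.95 [0.4901 0.3362 0.0905] F [-0.6011 -0.2511  0.2661] grip -0.0
[[-0.0034 -0.2422  0.9702]
 [ 0.0088  0.9702  0.2422]
 [-1.      0.0093 -0.0012]]
J [-46.6768  18.5463   9.9099 101.2944  -4.2083  60.3339  68.8205]
on_end tool-frame mm [  34.1784 -135.2378   23.5978]
yellow tool-frame mm [ 35.6325 -96.8123 -58.1247]
green tool-frame mm [36.5461  9.049   6.2312]
yaw err about tool x 0.0037611122108544724
(np.float64(340.66961370680406), np.float64(287.56868450415794))
```

View pics/c6.png

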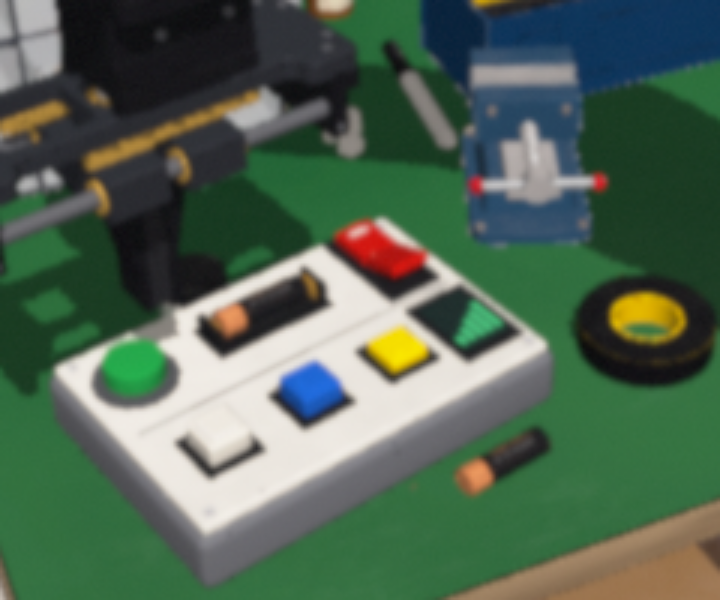

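View pics/w6.png

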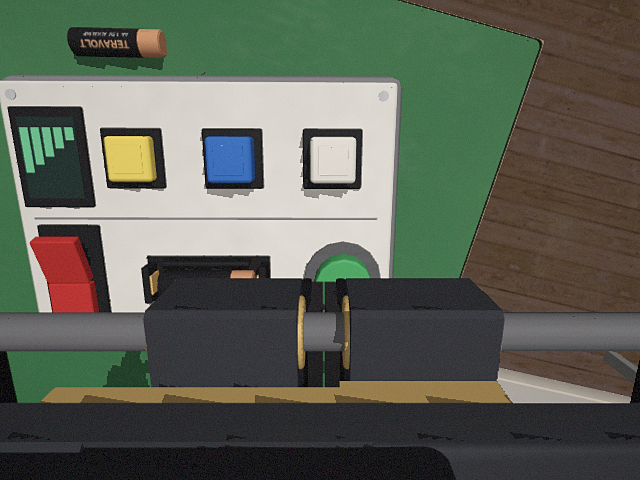

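>>> drive_tool --steps '[[[2,4,3,0,0,0],[5,4,3,0,0,0],[6,1,0,0,0,0],[4,0,0,0,0,0],[0,0,0,0,0,0]]]'

```text
clock: 8.55
tool_pos: [0.4942, 0.3445, 0.0724]
tcp_rot: [[-0.003, -0.239, 0.971], [0.009, 0.971, 0.239], [-1.0, 0.009, -0.001]]
wrist_force: [-0.8, -0.0, -0.3]
grip_width: 0.004
```

```bash
python3 st.py
```

```text
8.55 [0.4942 0.3445 0.0724] F [-0.7777 -0.0209 -0.3339] grip 0.004
[[-0.0032 -0.2387  0.9711]
 [ 0.0087  0.9711  0.2387]
 [-1.      0.0092 -0.001 ]]
J [-46.7913  20.5226   9.7113 100.999   -4.5591  58.6686  68.4872]
on_end tool-frame mm [  16.1227 -142.0586   18.0212]
yellow tool-frame mm [  17.5536 -103.9285  -63.84  ]
green tool-frame mm [18.4614  2.1649  0.1327]
yaw err about tool x 0.00014676091872404805
```

>>> drive_tool --steps '[[[6,2,0,0,0,0],[5,0,0,0,0,0],[4,0,0,0,0,0],[3,0,0,0,0,0],[2.5,0,0,0,0,0],[2,0,0,0,0,0],[2,0,0,0,0,0],[1.5,0,0,0,0,0]]]'

```text
clock: 9.35
tool_pos: [0.4938, 0.3467, 0.0493]
tcp_rot: [[-0.003, -0.238, 0.971], [0.01, 0.971, 0.238], [-1.0, 0.01, -0.001]]
wrist_force: [-6.7, -4.2, 16.2]
grip_width: 0.009
```

```bash
python3 st.py
```

```text
9.35 [0.4938 0.3467 0.0493] F [-6.7239 -4.1918 16.2025] grip 0.009
[[-0.0035 -0.2381  0.9712]
 [ 0.0098  0.9712  0.2381]
 [-0.9999  0.0103 -0.0011]]
J [-46.7121  22.1223   9.4727 101.8806  -4.958   56.1829  68.5988]
on_end tool-frame mm [  -7.1719 -144.0896   17.9534]
yellow tool-frame mm [  -5.6919 -106.0126  -63.9316]
green tool-frame mm [-4.6649  0.1198 -0.0255]
yaw err about tool x -0.0004828129002285885
```

>>> drive_tool --steps '[[[2,0,0,0,0,0],[2,0,0,0,0,0],[2,0,0,0,0,0]]]'

```text
clock: 9.65
tool_pos: [0.4938, 0.3467, 0.0492]
tcp_rot: [[-0.004, -0.237, 0.971], [0.011, 0.971, 0.237], [-1.0, 0.012, -0.001]]
wrist_force: [-8.4, -5.2, 20.3]
grip_width: 0.001
```

```bash
python3 st.py;python3 - <<'E'
from h import *
for i in range(3):
    a=snap("scene","s7.png");s=sense();print(s["clock"],s["tool_pos"],s["wrist_force"])
snap("wrist","w7.png")
x=cv2.resize(a[170:370,160:400],None,fx=3,fy=3)
cv2.imwrite('pics/c7.png',x[:,:,::-1])
E
```

```text
9.65 [0.4938 0.3467 0.0492] F [-8.4071 -5.2305 20.3448] grip 0.001
[[-0.0038 -0.2375  0.9714]
 [ 0.0114  0.9713  0.2375]
 [-0.9999  0.0119 -0.001 ]]
J [-46.6487  22.1032   9.4534 101.924   -5.0503  56.1201  68.6648]
on_end tool-frame mm [  -7.5317 -144.0645   18.0718]
yellow tool-frame mm [  -5.9951 -106.0384  -63.8359]
green tool-frame mm [-4.7917  0.13    0.0073]
yaw err about tool x -0.0010761835073258912
9.7 [0.49383142 0.34670579 0.0492002 ] [-7.96252908 -6.24767831 21.53421791]
9.75 [0.49383475 0.34670585 0.04918912] [-7.79140801 -5.68279648 20.86749221]
9.8 [0.49384518 0.34670998 0.04921399] [-8.50819387 -6.59309    20.61277691]
```

View pics/c7.png

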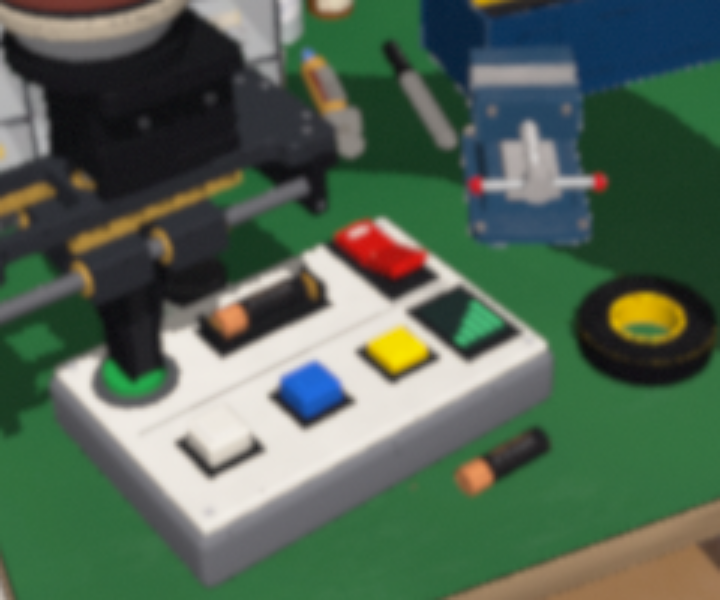

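The picture shows the closed fingertips on the green key at about (135,370) in the crop, with the key down. The rocker is on, the yellow key is in, the blue and white keys are out, and the loose things have not moved. The push is steady at about 20 N, so I am handing in.

```bash
python3 -c "
from h import *
print(hand_in());s=sense();print(s['clock'],s['tool_pos'],s['wrist_force'])"
```

```text
the job is handed in; nothing more can be done
None
the job is handed in; nothing more can be done
```

The load test is started and handed in, with the green key still held down. With the gripper shut, I pressed the rocker's white-marked end down, then the yellow key, then the green key, which the fingertips still hold.

- **Key depths:** The fingertips stopped at about 49 mm above the bench on all three, which is the height given for rocker on, yellow key in and green key down. The arm finished pressing at 9.65 s of the 40 s allowed.
- **Holding force:** The push on the green key was steady at about 20 N upward on the wrist over the last readings.
- **Last picture:** The rocker is on with its near end raised, and the yellow key is in. The blue and white keys are out, and the two batteries and the tape roll look unmoved. The jar was partly hidden behind the gripper and the solder spool lay outside the part of the picture I viewed. The arm came near neither of them.
- **Higher forces:** The wrist force peaked at about 52 N up on the rocker stop and 41 N on the yellow key, higher than I intended. Only the fingertips were pressing there, and both are well under the 120 N wrist limit.
- **Other deviations:** The first approach to the rocker overshot by about 16 mm in free air, and I corrected it before pressing. One small heading correction went the wrong way and was undone.

No check failed. The key and rocker values could not be read directly, and the hand-in gave no verdict.

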